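Rock the angle gauge on a welded bar to its mark and hold it

ROBOT

A 7-joint arm with a two-finger parallel gripper is mounted at the origin on the work surface. World frame = base frame: x ahead of the robot, y to its left, z up, the work surface at z = 0. Lengths are in m, angles in rad, forces in N, time in s.
With the tool pointing down it reaches from about 0.4 to 0.9 m from the base axis. Payload 5.5 kg.
Tool frame: the origin (TCP) lies where the fingers leave the gripper's body, on its centre line; the fingertips stand 73 mm ahead of it and the grasp point (between the pads) lies ctrl.grip_depth ahead of it (ctrl.grip_depth is the distance from the TCP to the grasp point, in m); z points along the fingers, y is the line along which they close (so a half turn about z gives the same grasp; the last joint's range is limited). The gripper opens to 85 mm and grips with 20 to 120 N. Pads are 22 mm wide; open, the fingers measure 114 mm over their backs; the gripper's body (76 mm by 85 mm) begins 54 mm behind the grasp point. The pads swing forward as they close: fully open they stand 13 mm farther back than shut.
Start: joints at [-1.076, 0.501, -0.427, 1.55, 0.221, 1.138, -0.21], TCP at [0.149, 0.633, 0.304] pointing down, gripper open.
Joint ranges: [-2.88, 2.88], [-0.31, 2.03], [-1.54, 1.56], [0.2, 2.42], [-1.41, 4.55], [0.19, 2.02], [-2.57, 2.57]. Speed limits (rad/s): [2.57, 2.57, 3.14, 3.14, 3.14, 3.14, 3.14].

INTERFACE

Orientations are given as a unit quaternion [x, y, z, w].
In Python, from cell import ctrl gives the robot as it stands.
- The arm moves only by the tool step_arm, never from a script. Its argument "plan" is a list of rows, each a list of 6 numbers: the shift along the tool's x, y, z normalised to -1 to 1, where 1 is 25 cm, then the turn, a rotation vector about the tool's x, y, z normalised to -1 to 1, where 1 is 2 pi rad. In form: [[x, y, z, wx, wy, wz], ...]. A call has exactly 5 rows; each row is the pose to reach, as a shift and turn from the pose commanded when the call began, along the tool's axes at that moment, turning the shorter way round; what a row does not reach only later rows make up. A row lasts 1/8 s, in which the tool goes at most 62.5 mm and 10.7 degrees, less where a joint would pass 70% of its speed; a pose out of reach is approached as far as the arm can. A call with a number of a shift or a turn outside -1 to 1 is refused whole. A call with a gripper value outside its range is refused whole. "hand" is the closure, from 0 (fully open) to 1 (shut), set as the call begins (left out, the last holds). The fingers move at their own pace and stop on an object; "grip_force" is the grip in N (left out, the last holds). Time passes only in rows, so rows that repeat a pose let the fingers close, or fill a call up. It gives the time, the measured TCP pose, the force, the opening and the grip force at its end, in the units of the state.
- ctrl.state(): the state, without advancing time (a new reading comes with each control period).
- ctrl.capture(name): name is "scene" or "side" or "wrist"; returns the picture (384x512x3 uint8, red, green, blue); there is no depth.
- ctrl.calibration(name): a dict with "intrinsics" (3x3 intrinsics, pixels), "eye" and "attitude" of the camera in the world. Camera axes: x right, y up, looking along -z (the intrinsics and any distortion apply to the point x, -y, -z); pixel columns grow to the right and rows downward; lengths in m; the calibration is good to about 2 mm. The wrist camera is an equidistant fisheye: a pixel r from the principal point sees the ray r / f radians off the axis. A picture is of the moment at which its call begins: read the wrist's pose just before it. calibration takes no time and is no camera call; for the wrist camera it gives the pose at the moment of the call.
- ctrl.job_done(): hands the job in; it is judged then, once.
The state is a dict: "time": time; "q": joint angles; "joint_vel": joint speeds; "joint_efforts": joint torques, N m; "ee_pos": TCP position; "orientation": TCP orientation; "ft_force": force on the tool from outside, world axes, zero at the start; "ft_torque": the same for the moment, N m; "gripper_width": opening from 0.0 (shut) to 1.0 (fully open); "grip_force": force on a finger pad.
Only numpy, scipy, OpenCV 4.12 (cv2) and the standard library are available. Lean on these libraries where they do the work, as an engineer would, in place of code of your own. Each camera call takes 0.05 s, during which the arm holds its last target. There are 200 camera calls.

TASK

Pick up the yellow angle gauge and stand it upright on the round bar welded along the top of the square tube, with the middle of its base across the bar and the dial square to the bar. Then rock it sideways on the bar until the swinging needle settles inside the red band on its dial, and finish while still holding the gauge there at that angle with its base bearing on the bar, so that the slope can be scribed; do not let go. Leave the other things on the table where they are.

Things in the scene. Friction and masses are not known exactly. Their poses are not given: they have to be found in the camera images.
- gauge: angle gauge, loose, 0.34 to 0.58 kg, starts standing on the table. Origin: centre of its underside; x = out of the front dial (roughly away from the robot at the start), y = along the base, z = up. Yellow base plate 44 (x) x 120 (y) x 14 (z) mm; on it a black upright disc 116 mm across, 20 mm thick in x, centre at z = 74 mm, the same white dial on both faces; yellow handle block on top
- gauge_foot (a point): centre of the underside of the gauge's base (same frame as gauge)
- gauge_grip (a point): middle of the graspable part of the gauge's handle, a block 24 (x) x 40 (y) mm from z = 130 to 172 mm above the gauge's underside; this point is at z = 154 mm. Grasp across the 24 mm
- needle (a joint): dark blue needle, a freely swinging weighted pendulum at the dial's centre; hangs plumb once settled (about 1 s). Value in rad about the gauge's +x axis, 0 = pointing to the middle of the base: leaning the gauge by an angle a about its own +x axis makes it read -a
- needle_tip (a point): tip of the needle, 50 mm from the dial's centre
- mark (a joint): red band on the dial, stiff, stays where it was set (0.2 to 0.36 rad). Value: its middle, same zero and sense as the needle; it reaches 0.07 rad to either side. To bring the needle onto it, lean the gauge by minus this value about its own +x axis (seen facing the +x dial, the gauge leans clockwise)
- mark_mid (a point): middle of the red band, 42 mm from the dial's centre
- stud: square steel tube offcut bolted to the table, cannot move: 100 (x, its length) x 60 (y) x 60 (z) mm, bolted ears reach 70 mm from its middle in y and are 15 mm high. Origin: centre of its underside. Low weld lumps, up to 4 mm high, make its top uneven beside the bar
- bar: copper-coloured round bar, 16 mm diameter, 100 mm long, welded along the middle of the tube's top, its length along the tube's x, which points roughly away from the robot; its crown is 76 mm above the table. Origin: the middle of the bar's own axis, 68 mm above the table
- bar_mid (a point): middle of the bar on its own axis, 68 mm above the table, axes as stud
- clamp: steel F-clamp with a wooden handle, 160 x 90 x 24 mm, loose bystander to be left alone
- hammer: hammer, loose bystander to be left alone
- brush: hand brush, loose bystander to be left alone
- cup: steel parts cup, mouth up, 84 mm across and 70 mm tall, loose bystander to be left alone
- beam: red-primed I-beam offcut, 70 x 100 x 80 mm, loose bystander to be left alone
- tape: orange tape measure, 75 x 60 x 33 mm, loose bystander to be left alone
Not all that is in view belongs to the job. Leave any green or turquoise look-alike of the stud alone.

How it is judged:
By the outcome, as a careful person would: the job done as asked, in the order asked, and still so for the second after the job is handed in, while the arm keeps its last pose, push and grip.
It also fails if it takes over 42 s, if anything falls off the work surface, if the arm or the gripper's body presses on something with over 40 N, if the wrist force passes 120 N, or if a joint passes its speed limit or range.

## Working session

There is one attempt and no reset: what is moved stays moved. The work goes in short steps, Python scripts to look and compute and a tool call to move; the robot and the scene stay as the last step left them, time stands still between calls to the robot, and variables do not carry over. Pictures are saved under pics/ and viewed, at most 10 in all, crops included, and the job is handed in when it is done.

Besides the shell and the picture viewer there is one more tool, called as name([rows], argument=value, ...), one row to a line, values as JSON. step_arm: Moves the arm, as the interface text tells. Its arguments: {"type":"object","properties":{"plan":{"type":"array","items":{"type":"array","items":{"type":"number"}}},"hand":{"type":"number"},"grip_force":{"type":"number"}},"required":["plan"]}

```bash
mkdir -p pics; ls; python3 - <<'E'
from cell import ctrl
import cv2,numpy as np
a=[ctrl.capture(n) for n in("scene","side","wrist")]
for n,i in zip(("scene","side","wrist"),a):
    cv2.imwrite(f"pics/{n}0.png",i[...,::-1])
    c=ctrl.calibration(n);print(n,c)
print(ctrl.state(), ctrl.grip_depth)
E
```

```text
pics
scene {'intrinsics': array([[351.75903979,   0.        , 260.38057   ],
       [  0.        , 351.75903979, 192.2629255 ],
       [  0.        ,   0.        ,   1.        ]]), 'eye': array([1.14969353, 0.66323929, 0.74586065]), 'attitude': array([0.15454055, 0.42687666, 0.84058426, 0.29548542])}
side {'intrinsics': array([[498.58702062,   0.        , 253.75756997],
       [  0.        , 498.58702062, 191.88954286],
       [  0.        ,   0.        ,   1.        ]]), 'eye': array([ 0.02325636, -0.85141801,  1.04655264]), 'attitude': array([ 0.38645213, -0.12134666, -0.2559491 ,  0.87773561])}
wrist {'intrinsics': array([[297.31863964,   0.        , 254.849034  ],
       [  0.        , 297.31863964, 187.86772897],
       [  0.        ,   0.        ,   1.        ]]), 'eye': array([0.0858824 , 0.64743776, 0.37316291]), 'attitude': array([-0.10291818, -0.08024921,  0.61538179,  0.77735009])}
{'time': 0.15, 'q': array([-1.07582309,  0.50166996, -0.42682287,  1.55117491,  0.22077475,
        1.1382815 , -0.21030642]), 'joint_vel': array([ 0.00043642, -0.0046556 ,  0.00054866, -0.0037916 ,  0.00075965,
        0.00205046, -0.00088884]), 'joint_efforts': array([-6.69798013e-03, -5.70035541e+01, -5.82531407e+00, -2.81284440e+01,
        1.06556987e-02,  7.91702623e-03, -1.71612493e-05]), 'ee_pos': array([0.14924556, 0.63221576, 0.30308804]), 'orientation': array([ 1.15621997e-01,  9.93293006e-01, -7.34865482e-04, -1.31869532e-04]), 'ft_force': array([-0.18803662, -0.17504721, -0.1092754 ]), 'ft_torque': array([ 0.00222732, -0.01022789, -0.02934855]), 'grip_force': 0.0, 'gripper_width': 1.0004119128415387} 0.0539
```

View pics/scene0.png

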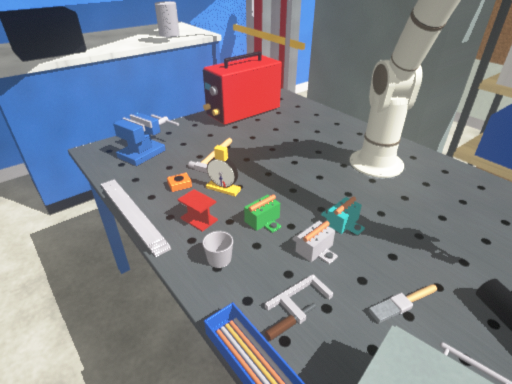

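View pics/side0.png

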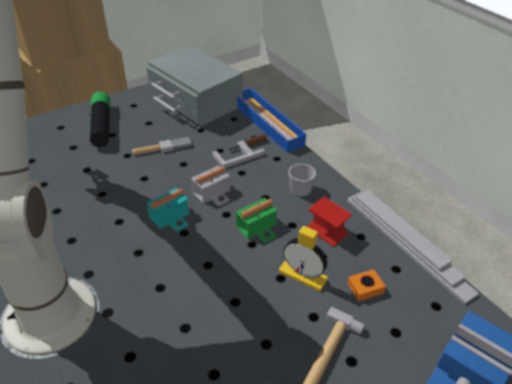

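Scene: gauge at about (222,178), with its handle at (221,153). The grey stud is at (316,240), with the green and teal look-alikes beside it. Side: gauge at (302,262), grey stud at (211,183).

```bash
cat > h.py <<'E'
import numpy as np, cv2
from cell import ctrl
from scipy.spatial.transform import Rotation as R
def ray(cal,p):
    K=cal["intrinsics"]; x=(p[0]-K[0,2])/K[0,0]; y=(p[1]-K[1,2])/K[1,1]
    d=R.from_quat(cal["attitude"]).apply([x,-y,-1]); return cal["eye"],d/np.linalg.norm(d)
def plane(cal,p,z):
    o,d=ray(cal,p); return o+d*(z-o[2])/d[2]
def tri(r1,r2):
    (o1,d1),(o2,d2)=r1,r2
    s=np.linalg.lstsq(np.c_[d1,-d2],o2-o1,rcond=None)[0]
    a,b=o1+s[0]*d1,o2+s[1]*d2; return (a+b)/2,np.linalg.norm(a-b)
def proj(cal,P):
    v=R.from_quat(cal["attitude"]).inv().apply(np.array(P)-cal["eye"]);K=cal["intrinsics"]
    return np.array([K[0,2]+K[0,0]*v[0]/-v[2],K[1,2]+K[1,1]*v[1]/v[2]])
def blobs(img,lo,hi,roi,amin=20):
    x0,y0,x1,y1=roi; m=np.zeros(img.shape[:2],np.uint8)
    h=cv2.cvtColor(img,cv2.COLOR_RGB2HSV); m[y0:y1,x0:x1]=cv2.inRange(h,lo,hi)[y0:y1,x0:x1]
    c,_=cv2.findContours(m,cv2.RETR_EXTERNAL,cv2.CHAIN_APPROX_NONE)
    return m,[k for k in c if cv2.contourArea(k)>amin]
E
python3 - <<'E'
from h import *
S=cv2.imread("pics/scene0.png")[...,::-1].copy();D=cv2.imread("pics/side0.png")[...,::-1].copy()
for n,i,rg,rs in(("scene",S,(195,135,250,205),(285,215,345,270)),("side",D,(270,215,340,300),(180,155,240,210))):
    for t,lo,hi,r in(("yel",(20,120,120),(32,255,255),rg),("cop",(5,60,90),(18,255,255),rs)):
        for k in blobs(i,lo,hi,r)[1]:
            m=cv2.moments(k);print(n,t,cv2.contourArea(k),m["m10"]/m["m00"],m["m01"]/m["m00"],cv2.boxPoints(cv2.minAreaRect(k)).round(1).tolist())
def crop(i,c,z): x0,y0,x1,y1=c; return cv2.resize(i[y0:y1,x0:x1],(400,300),interpolation=cv2.INTER_CUBIC)
o=np.vstack([np.hstack([crop(S,(182,130,262,202),5),crop(S,(276,210,356,270),5)]),np.hstack([crop(D,(262,220,342,292),5),crop(D,(172,150,252,210),5)])])
cv2.imwrite("pics/crops.png",o[...,::-1])
E
```

```text
scene yel 214.5 224.44444444444443 188.36596736596738 [[204.89999389648438, 189.60000610351562], [207.0, 179.0], [240.6999969482422, 185.6999969482422], [238.5, 196.3000030517578]]
scene yel 158.5 220.83596214511041 152.6203995793901 [[214.0, 145.0], [227.0, 145.0], [227.0, 160.0], [214.0, 160.0]]
scene cop 159.5 315.9383490073145 230.9728317659352 [[301.8999938964844, 237.60000610351562], [326.20001220703125, 219.3000030517578], [330.29998779296875, 224.8000030517578], [306.0, 243.0]]
side yel 388.5 302.3616473616474 276.6216216216216 [[276.5, 274.79998779296875], [282.0, 259.6000061035156], [327.20001220703125, 275.79998779296875], [321.70001220703125, 291.0]]
side yel 268.0 306.88432835820896 236.37686567164178 [[294.20001220703125, 240.8000030517578], [301.5, 224.39999389648438], [318.5, 232.0], [311.20001220703125, 248.3000030517578]]
side cop 142.0 210.40140845070422 174.4307511737089 [[194.39999389648438, 178.6999969482422], [223.10000610351562, 165.0], [225.8000030517578, 170.6999969482422], [197.10000610351562, 184.39999389648438]]
```

View pics/crops.png

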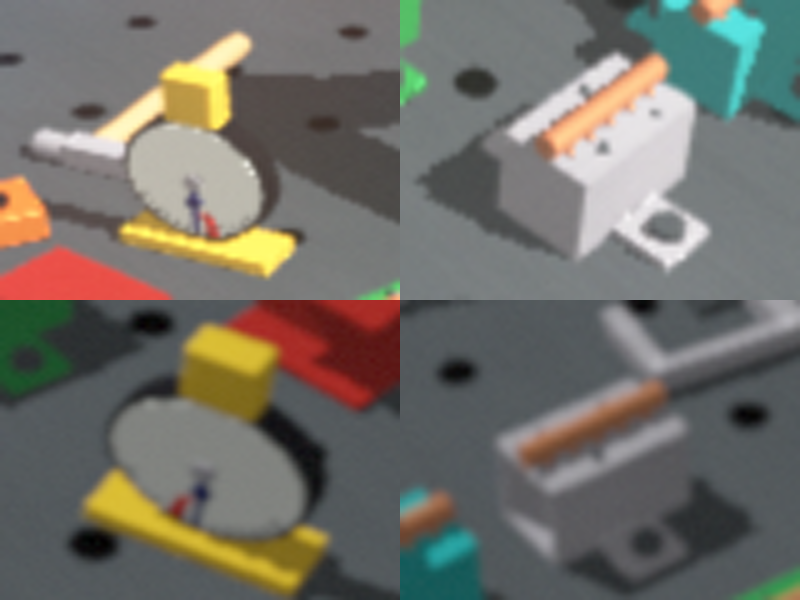

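Crops: the front (+x) dial faces the scene camera, with the red band on its +y side of the needle. The grey stud's bar runs from about (304,240) to (328,221) in scene, and the hammer lies behind the gauge.

```bash
python3 - <<'E'
from h import *
np.set_printoptions(precision=4,suppress=True)
I={"scene":cv2.imread("pics/scene0.png")[...,::-1].copy(),"side":cv2.imread("pics/side0.png")[...,::-1].copy()}
C={n:ctrl.calibration(n) for n in I}
rg={"scene":(195,135,250,205),"side":(270,215,340,300)};rs={"scene":(285,215,345,270),"side":(180,155,240,210)}
hc={};be={}
for n in I:
    y=sorted(blobs(I[n],(20,120,120),(32,255,255),rg[n])[1],key=lambda k:k[:,0,1].mean())
    x,yy,w,h=cv2.boundingRect(y[0]); m=cv2.moments(y[0]);hc[n]=(m["m10"]/m["m00"],m["m01"]/m["m00"])
    # base lower edge: lowest pixel in each column, robust line
    b=y[-1][:,0,:];cols=np.unique(b[:,0]);low=np.array([[c,b[b[:,0]==c,1].max()+.5] for c in cols])
    low=low[3:int(len(low)*.8)] if n=="scene" else low[4:-8]
    vx,vy,x0,y0=cv2.fitLine(low.astype(np.float32),cv2.DIST_HUBER,0,.01,.01)[:,0]
    P=[plane(C[n],(c,y0+vy/vx*(c-x0)),0) for c in(low[0,0],low[-1,0])]
    d=P[1]-P[0];print(n,"base edge",P[0],P[1],"yaw of y axis",np.degrees(np.arctan2(d[1],d[0])), "span",np.linalg.norm(d))
    m=cv2.moments(y[-1]);print(" base centroid px@14mm",plane(C[n],(m["m10"]/m["m00"],m["m01"]/m["m00"]),.012))
    k=blobs(I[n],(5,60,90),(18,255,255),rs[n])[1][0]
    q=cv2.boxPoints(cv2.minAreaRect(k)); q=q[np.argsort(q[:,0])]
    be[n]=(q[:2].mean(0),q[2:].mean(0))
    A,B=[plane(C[n],e,.069) for e in be[n]];dd=B-A
    print(" bar",A,B,"mid",(A+B)/2,"yaw",np.degrees(np.arctan2(dd[1],dd[0])),"len",np.linalg.norm(dd))
print("handle",tri(ray(C["scene"],hc["scene"]),ray(C["side"],hc["side"])))
for a in(0,1):
  for b in (0,1): print("barend",a,b,tri(ray(C["scene"],be["scene"][a]),ray(C["side"],be["side"][b])))
E
```

```text
scene base edge [ 0.6316 -0.2676  0.    ] [ 0.5882 -0.1773  0.    ] yaw of y axis 115.68519220822445 span 0.10010628478913813
 base centroid px@14mm [ 0.5968 -0.2176  0.012 ]
 bar [0.6074 0.1919 0.069 ] [0.4971 0.1816 0.069 ] mid [0.5523 0.1868 0.069 ] yaw -174.64339245992363 len 0.11078032028590389
side base edge [ 0.5544 -0.2024  0.    ] [ 0.5996 -0.2943  0.    ] yaw of y axis -63.80654359954578 span 0.102404660161369
 base centroid px@14mm [ 0.5849 -0.2454  0.012 ]
 bar [0.4994 0.1753 0.069 ] [0.6041 0.1854 0.069 ] mid [0.5518 0.1804 0.069 ] yaw 5.51919725990542 len 0.10522278246267673
handle (array([ 0.5928, -0.2335,  0.1506]), np.float64(0.0013920195716120363))
barend 0 0 (array([0.5423, 0.1826, 0.0329]), np.float64(0.07508243945292932))
barend 0 1 (array([0.6056, 0.1894, 0.0658]), np.float64(0.0014442750558345818))
barend 1 0 (array([0.4985, 0.1794, 0.0675]), np.float64(0.005520518362387159))
barend 1 1 (array([0.5636, 0.1863, 0.1002]), np.float64(0.07543146820577111))
```

```bash
cat > go.py <<'E'
# go.py x y z yaw_deg(tool y) [lean_deg about tool y] -> row from measured pose; x y z of TCP
import sys; from h import *
def tool(yaw,lean=0):
    a=np.radians(yaw); y=np.array([np.cos(a),np.sin(a),0]); z=np.array([0,0,-1.])
    return R.from_matrix(np.c_[np.cross(y,z),y,z])*R.from_rotvec([0,np.radians(lean),0])
def row(p,yaw,lean=0):
    s=ctrl.state(); r=R.from_quat(s["orientation"])
    return np.r_[r.inv().apply(np.array(p)-s["ee_pos"])/.25,(r.inv()*tool(yaw,lean)).as_rotvec()/(2*np.pi)]
if __name__=="__main__":
    v=list(map(float,sys.argv[1:])); s=ctrl.state()
    print(row(v[:3],*v[3:]).round(4).tolist(), "t",round(s["time"],2),"p",s["ee_pos"].round(4),"f",s["ft_force"].round(1),"q",s["q"].round(2))
E
python3 go.py .45 .35 .31 51; python3 go.py .55 .05 .31 26
```

```text
[-1.4301, -0.8224, -0.0266, -0.0002, 0.0, 0.0714] t 0.15 p [0.1492 0.6322 0.3031] f [-0.2 -0.2 -0.1] q [-1.08  0.5  -0.43  1.55  0.22  1.14 -0.21]
[-2.0951, -1.8984, -0.025, -0.0002, 0.0001, 0.1409] t 0.15 p [0.1492 0.6322 0.3031] f [-0.2 -0.2 -0.1] q [-1.08  0.5  -0.43  1.55  0.22  1.14 -0.21]
```

step_arm([
  [-0.95,-0.55,-0.02,0,0,0.05],
  [-0.95,-0.55,-0.02,0,0,0.05],
  [-0.95,-0.55,-0.02,0,0,0.05],
  [-0.95,-0.55,-0.02,0,0,0.05],
  [-0.95,-0.55,-0.02,0,0,0.05],
], hand=0)

```text
time: 0.78
ee_pos: [0.3527, 0.4403, 0.3087]
orientation: [0.273, 0.962, -0.001, 0.001]
ft_force: [-0.8, 0.7, -0.3]
gripper_width: 1.003
grip_force: 0.0
```

```bash
python3 go.py .55 .2 .31 40;python3 go.py .6 -.05 .31 26
```

```text
[-1.1763, -0.4042, -0.0024, -0.0001, 0.0004, 0.051] t 0.78 p [0.3527 0.4403 0.3087] f [-0.8  0.7 -0.3] q [-0.7   0.33 -0.3   1.77  0.11  1.06 -0.02]
[-1.8712, -1.1506, -0.0002, -0.0001, 0.0004, 0.0899] t 0.78 p [0.3527 0.4403 0.3087] f [-0.8  0.7 -0.3] q [-0.7   0.33 -0.3   1.77  0.11  1.06 -0.02]
```

step_arm([
  [-1,-0.5,0,0,0,0.06],
  [-1,-0.5,0,0,0,0.06],
  [-1,-0.5,0,0,0,0.06],
  [-1,-0.5,0,0,0,0.06],
  [-1,-0.5,0,0,0,0.06],
])

```text
time: 1.4
ee_pos: [0.4994, 0.2032, 0.3087]
orientation: [0.448, 0.894, -0.001, 0.0]
ft_force: [-0.0, 0.0, -0.3]
gripper_width: 0.996
grip_force: 0.0
```

```bash
python3 go.py .6 -.05 .31 26;python3 go.py .592 -.2345 .31 26
```

```text
[-1.0521, -0.2846, -0.0034, -0.0001, 0.0002, 0.03] t 1.4 p [0.4994 0.2032 0.3087] f [-0.   0.  -0.3] q [-0.36  0.27 -0.1   1.83  0.03  1.04  0.18]
[-1.6238, -0.7524, -0.0022, -0.0001, 0.0002, 0.03] t 1.4 p [0.4994 0.2032 0.3087] f [-0.   0.  -0.3] q [-0.36  0.27 -0.1   1.83  0.03  1.04  0.18]
```

step_arm([
  [-1,-0.45,0,0,0,0.03],
  [-1,-0.45,0,0,0,0.03],
  [-1,-0.45,0,0,0,0.03],
  [-1,-0.45,0,0,0,0.03],
  [-1,-0.45,0,0,0,0.03],
])

```text
time: 2.02
ee_pos: [0.5587, -0.0649, 0.3087]
orientation: [0.53, 0.848, -0.001, 0.0]
ft_force: [1.0, 1.6, -0.7]
gripper_width: 1.003
grip_force: 0.0
```

```bash
python3 go.py .592 -.2345 .31 26
```

```text
[-0.6684, -0.1773, -0.0037, -0.0002, 0.0003, -0.0001] t 2.02 p [ 0.5587 -0.0649  0.3087] f [ 1.   1.6 -0.7] q [-0.    0.31  0.09  1.78 -0.03  1.05  0.55]
```

step_arm([
  [-0.66,-0.175,0,0,0,0],
  [-0.66,-0.175,0,0,0,0],
  [-0.66,-0.175,0,0,0,0],
  [-0.66,-0.175,0,0,0,0],
  [-0.66,-0.175,0,0,0,0],
])

```text
time: 2.65
ee_pos: [0.5926, -0.2261, 0.3083]
orientation: [0.527, 0.85, 0.0, -0.001]
ft_force: [0.3, -0.2, -0.3]
gripper_width: 1.005
grip_force: 0.0
```

```bash
python3 go.py .592 -.2345 .31 26; python3 - <<'E'
from h import *
c=ctrl.calibration("wrist"); i=ctrl.capture("wrist"); print(c)
cv2.imwrite("pics/w1.png",i[...,::-1])
E
```

```text
[-0.0291, -0.017, -0.0069, -0.0, -0.0002, 0.0009] t 2.65 p [ 0.5926 -0.2261  0.3083] f [ 0.3 -0.2 -0.3] q [ 0.21  0.44  0.15  1.6  -0.07  1.11  0.84]
{'intrinsics': array([[297.31863964,   0.        , 254.849034  ],
       [  0.        , 297.31863964, 187.86772897],
       [  0.        ,   0.        ,   1.        ]]), 'eye': array([ 0.56385118, -0.16747605,  0.3784195 ]), 'attitude': array([-0.12655589, -0.02928325,  0.22585914,  0.96546038])}
```

View pics/w1.png

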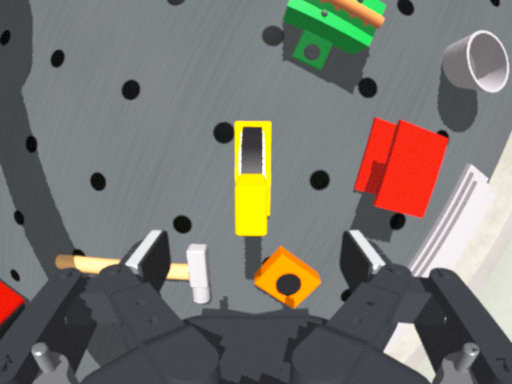

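Wrist view: the gauge is square to the gripper. The handle spans columns 236–268 and rows ~178–235, and the base's far end is at (253,122). The hammer and tape lie near, but they are low.

```bash
cat >> h.py <<'E'
def wray(cal,p):
    K=cal["intrinsics"]; v=np.array([p[0]-K[0,2],p[1]-K[1,2]])/K[0,0]; t=np.linalg.norm(v)
    u=v/t*np.sin(t); return cal["eye"],R.from_quat(cal["attitude"]).apply([u[0],-u[1],-np.cos(t)])
def wplane(cal,p,z):
    o,d=wray(cal,p); return o+d*(z-o[2])/d[2]
E
python3 - <<'E'
from h import *
i=cv2.imread("pics/w1.png")[...,::-1].copy();c=ctrl.calibration("wrist")
m,k=blobs(i,(22,120,120),(32,255,255),(220,100,290,245))
for r in (125,135,180,190,200,210,220,230):
    x=np.where(m[r])[0]; print(r,x.min(),x.max(), i[r,252])
x=np.where(m[:,250])[0];print(x.min(),x.max())
for r in(200,225):
    x=np.where(m[r])[0]
    xr=x.max()+1 if r>215 else 268
    print("handle",wplane(c,(x.min(),r),.172),wplane(c,(xr,r),.172))
print("end -y",wplane(c,(252,x.max()*0+np.where(m[:,250])[0].max()+1),.172))
a,b=wplane(c,(235.5,122),.014),wplane(c,(271.5,122),.014);print("base +y end",a,b,(a+b)/2,np.linalg.norm(a-b),np.degrees(np.arctan2(*(b-a)[1::-1])))
E
```

```text
125 234 270 [255 251   0]
135 234 270 [56 54 57]
180 235 270 [255 247   0]
190 235 270 [255 254   0]
200 235 270 [255 254   0]
210 235 269 [255 254   0]
220 235 266 [255 254   0]
230 235 266 [255 254   0]
121 235
handle [ 0.5795381  -0.23056329  0.172     ] [ 0.60105777 -0.21986038  0.172     ]
handle [ 0.58791168 -0.24833281  0.172     ] [ 0.60935762 -0.23764335  0.172     ]
end -y [ 0.60329543 -0.25073531  0.172     ]
base +y end [ 0.54902816 -0.18975387  0.014     ] [ 0.58833113 -0.17025848  0.014     ] [ 0.56867965 -0.18000617  0.014     ] 0.0438724714376649 26.382720270550074
```

```bash
python3 go.py .595 -.2335 .31 26.4;python3 go.py .595 -.2335 .209 26.4
```

```text
[-0.0338, -0.0069, -0.0063, 0.0, -0.0003, 0.0001] t 2.7 p [ 0.5928 -0.2252  0.3084] f [ 0.2  0.1 -0.4] q [ 0.21  0.44  0.15  1.6  -0.07  1.11  0.84]
[-0.0344, -0.0069, 0.3977, 0.0, -0.0003, 0.0001] t 2.7 p [ 0.5928 -0.2252  0.3084] f [ 0.2  0.1 -0.4] q [ 0.21  0.44  0.15  1.6  -0.07  1.11  0.84]
```

step_arm([
  [-0.034,-0.007,0,0,0,0],
  [-0.034,-0.007,0,0,0,0],
  [-0.034,-0.007,0.2,0,0,0],
  [-0.034,-0.007,0.32,0,0,0],
  [-0.034,-0.007,0.32,0,0,0],
])

```text
time: 3.32
ee_pos: [0.5933, -0.2342, 0.2263]
orientation: [0.527, 0.85, -0.001, -0.003]
ft_force: [-0.4, -0.4, 0.2]
gripper_width: 1.003
grip_force: 0.0
```

```bash
python3 go.py .595 -.2335 .209 26.4
```

```text
[-0.0008, 0.0074, 0.0691, -0.0006, -0.0007, -0.0001] t 3.33 p [ 0.5933 -0.2342  0.2263] f [-0.4 -0.4  0.2] q [ 0.23  0.53  0.14  1.66 -0.09  0.96  0.86]
```

Lower the last of it, then close.

step_arm([
  [0,0.006,0.068,0,0,0],
  [0,0.006,0.068,0,0,0],
  [0,0.006,0.068,0,0,0],
  [0,0.006,0.068,0,0,0],
  [0,0.006,0.068,0,0,0],
])

```text
time: 3.95
ee_pos: [0.5965, -0.2348, 0.2125]
orientation: [0.528, 0.85, 0.0, 0.0]
ft_force: [-0.5, -0.0, 0.3]
gripper_width: 0.999
grip_force: 0.0
```

step_arm([
  [0,0,0,0,0,0],
  [0,0,0,0,0,0],
  [0,0,0,0,0,0],
  [0,0,0,0,0,0],
  [0,0,0,0,0,0],
], hand=1, grip_force=80)

```text
time: 4.58
ee_pos: [0.596, -0.2351, 0.212]
orientation: [0.528, 0.849, -0.0, -0.0]
ft_force: [-0.7, -0.8, 1.9]
gripper_width: 0.27
grip_force: 79.6
```

step_arm([
  [0,0,0,0,0,0],
  [0,0,0,0,0,0],
  [0,0,0,0,0,0],
  [0,0,0,0,0,0],
  [0,0,0,0,0,0],
])

```text
time: 5.2
ee_pos: [0.5961, -0.235, 0.212]
orientation: [0.528, 0.849, -0.0, -0.0]
ft_force: [-2.5, -2.2, 2.9]
gripper_width: 0.271
grip_force: 79.7
```

step_arm([
  [0,0,-0.2,0,0,0],
  [0,0,-0.4,0,0,0],
  [0,0,-0.6,0,0,0],
  [0,0,-0.6,0,0,0],
  [0,0,-0.6,0,0,0],
], grip_force=100)

```text
time: 5.82
ee_pos: [0.5957, -0.2334, 0.3596]
orientation: [0.527, 0.85, 0.0, -0.002]
ft_force: [-0.3, -1.0, -6.5]
gripper_width: 0.264
grip_force: 99.6
```

```bash
python3 go.py .58 -.02 .36 16;python3 go.py .552 .184 .36 5.5
```

```text
[0.7928, 0.3229, 0.0001, -0.0003, -0.0005, 0.0288] t 5.83 p [ 0.5957 -0.2334  0.3596] f [-0.3 -1.  -6.5] q [ 0.22  0.41  0.16  1.53 -0.07  1.21  0.84]
[1.5736, 0.585, 0.002, -0.0003, -0.0004, 0.058] t 5.83 p [ 0.5957 -0.2334  0.3596] f [-0.3 -1.  -6.5] q [ 0.22  0.41  0.16  1.53 -0.07  1.21  0.84]
```

Lifted (about 0.5 kg or so). Carry it over the stud.

step_arm([
  [0.2,0.08,0,0,0,0.007],
  [0.4,0.16,0,0,0,0.015],
  [0.6,0.24,0,0,0,0.022],
  [0.8,0.32,0,0,0,0.03],
  [0.95,0.37,0,0,0,0.035],
])

```text
time: 6.45
ee_pos: [0.5721, 0.023, 0.3585]
orientation: [0.617, 0.787, -0.001, -0.003]
ft_force: [1.4, -0.3, -4.8]
gripper_width: 0.266
grip_force: 99.8
```

```bash
python3 go.py .552 .184 .36 5.5
```

```text
[0.6446, 0.0761, -0.0049, -0.0009, -0.0003, 0.0231] t 6.45 p [0.5721 0.023  0.3585] f [ 1.4 -0.3 -4.8] q [-0.15  0.28  0.08  1.7  -0.03  1.17  0.18]
```

step_arm([
  [0.2,0.03,0,0,0,0.01],
  [0.4,0.06,0,0,0,0.02],
  [0.58,0.075,0,0,0,0.023],
  [0.64,0.075,0,0,0,0.023],
  [0.64,0.075,0,0,0,0.023],
])

```text
time: 7.08
ee_pos: [0.5528, 0.1802, 0.3594]
orientation: [0.672, 0.741, -0.002, -0.001]
ft_force: [-0.3, -0.6, -5.7]
gripper_width: 0.267
grip_force: 99.7
```

step_arm([
  [0,0,0.12,0,0,0],
  [0,0,0.12,0,0,0],
  [0,0,0.12,0,0,0],
  [0,0,0.12,0,0,0],
  [0,0,0.12,0,0,0],
])

```text
time: 7.7
ee_pos: [0.5546, 0.179, 0.3328]
orientation: [0.673, 0.74, 0.001, 0.0]
ft_force: [-0.1, 0.3, -5.8]
gripper_width: 0.264
grip_force: 100.1
```

```bash
python3 go.py .552 .184 .33 5.5; python3 - <<'E'
from h import *
o=[]
for n,w in(("scene",(290,150,370,270)),("side",(170,70,270,220))):
    i=ctrl.capture(n);cv2.imwrite(f"pics/{n}2.png",i[...,::-1]);x0,y0,x1,y1=w
    o.append(cv2.resize(i[y0:y1,x0:x1],(400,600),interpolation=cv2.INTER_CUBIC))
cv2.imwrite("pics/c2.png",np.hstack(o)[...,::-1])
E
```

```text
[0.0207, -0.0085, 0.0113, 0.0002, -0.0001, -0.0002] t 7.7 p [0.5546 0.179  0.3328] f [-0.1  0.3 -5.8] q [-0.38  0.32  0.02  1.71 -0.01  1.11 -0.26]
```

View pics/c2.png

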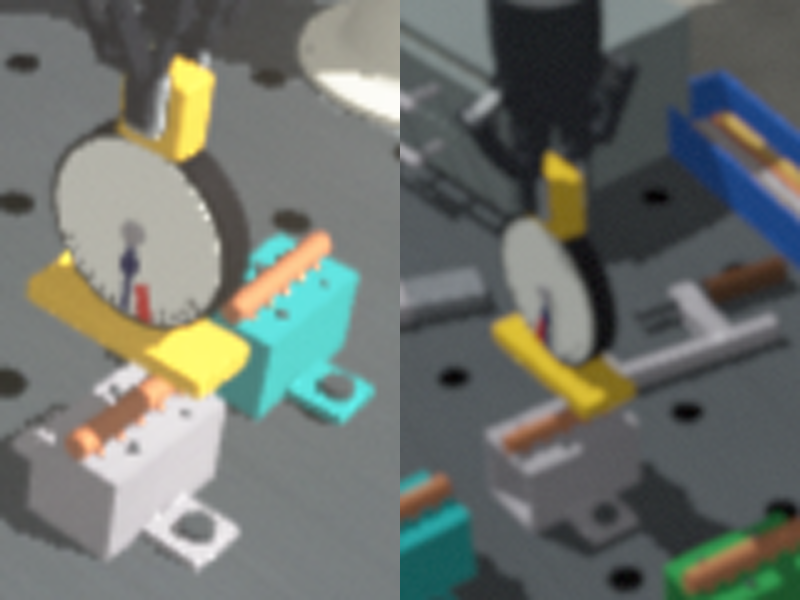

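Both views show the gauge upright above the grey stud's bar. The needle hangs plumb, and the red band is just to its +y side (scene crop: needle tip (125,305), band (143,300)).

```bash
cat > mark.py <<'E'
import sys; from h import *
def measure(imgs,depth=.212,s=None,off=0.):
    s=s or ctrl.state(); r=R.from_quat(s["orientation"])
    G=np.c_[r.as_matrix()[:,1],r.as_matrix()[:,0],-r.as_matrix()[:,2]]   # gauge x,y,z
    foot=s["ee_pos"]+r.apply([off,0,depth]); 
    for n,i in imgs.items():
        cal=ctrl.calibration(n); ctr=proj(cal,foot+G@[0,0,.045]); x,y=ctr.astype(int)
        roi=(x-28,y-30,x+28,y+30); xf=.01 if n=="scene" else -.01
        h=cv2.cvtColor(i,cv2.COLOR_RGB2HSV)
        red=cv2.inRange(h,(0,120,60),(6,255,255))|cv2.inRange(h,(170,120,60),(180,255,255)); blue=cv2.inRange(h,(110,70,20),(135,255,140))
        for t,m in(("red",red),("blue",blue)):
            v,u=np.mgrid[roi[1]:roi[3],roi[0]:roi[2]]; k=m[roi[1]:roi[3],roi[0]:roi[2]]>0
            P=[]
            for a,b in zip(u[k],v[k]):
                o,d=ray(cal,(a,b)); n_=G[:,0]; q=o+d*((foot+n_*xf-o)@n_)/(d@n_); P.append(G.T@(q-foot))
            P=np.array(P).reshape(-1,3); P[:,2]-=.074; P=P[np.hypot(P[:,1],P[:,2])<.056]
            c=P.mean(0); print(n,t,len(P),"mean yz",c[1:].round(4),"ang",np.arctan2(c[1],-c[2]).round(3))
        print(n,"foot px",proj(cal,foot).round(1),"centre px",proj(cal,foot+G@[xf,0,.074]).round(1))
    print("foot",foot.round(4),"lean(about gx)",R.from_matrix(G).as_euler("ZYX").round(3))
if __name__=="__main__": measure({n:ctrl.capture(n) for n in("scene","side")})
E
python3 mark.py
```

```text
scene red 9 mean yz [ 0.0123 -0.0434] ang 0.276
scene blue 1 mean yz [-0.0019 -0.0207] ang -0.091
scene foot px [315.9 216. ] centre px [316.3 196.1]
side red 5 mean yz [ 0.0125 -0.0438] ang 0.277
side blue 1 mean yz [ 0.0048 -0.0267] ang 0.177
side foot px [210.5 161.3] centre px [206.5 142.3]
foot [0.5543 0.1793 0.1202] lean(about gx) [ 0.095 -0.     0.   ]
```

Both views put the mark at 0.277 rad, with the dial centre matching the image. Next I centre over the bar and lower.

```bash
python3 go.py .552 .1835 .295 5.5
```

```text
[0.0179, -0.0071, 0.1487, 0.0001, -0.0, -0.0001] t 7.9 p [0.5542 0.1792 0.3322] f [ 0.1  0.1 -4.6] q [-0.38  0.32  0.02  1.71 -0.01  1.11 -0.26]
```

step_arm([
  [0.018,-0.007,0.05,0,0,0],
  [0.018,-0.007,0.1,0,0,0],
  [0.018,-0.007,0.14,0,0,0],
  [0.018,-0.007,0.14,0,0,0],
  [0.018,-0.007,0.14,0,0,0],
])

```text
time: 8.52
ee_pos: [0.5522, 0.1834, 0.297]
orientation: [0.673, 0.74, 0.0, 0.0]
ft_force: [0.6, 0.8, -4.5]
gripper_width: 0.27
grip_force: 99.7
```

step_arm([
  [0,0,0.005,0,0,0],
  [0,0,0.01,0,0,0],
  [0,0,0.015,0,0,0],
  [0,0,0.02,0,0,0],
  [0,0,0.02,0,0,0],
])

```text
time: 9.15
ee_pos: [0.5519, 0.1834, 0.2918]
orientation: [0.673, 0.74, -0.0, -0.0]
ft_force: [0.0, -0.3, -5.2]
gripper_width: 0.264
grip_force: 99.7
```

```bash
python3 go.py .552 .1835 .288 5.5; python3 - <<'E'
from h import *
s=ctrl.state();print(s["ft_torque"])
E
```

```text
[0.0002, 0.0004, 0.015, -0.0, 0.0, -0.0002] t 9.15 p [0.5519 0.1834 0.2918] f [ 0.  -0.3 -5.2] q [-0.38  0.36  0.02  1.75 -0.01  1.03 -0.27]
[ 0.00098449 -0.02915406 -0.00577923]
```

step_arm([
  [0,0,0.003,0,0,0],
  [0,0,0.006,0,0,0],
  [0,0,0.009,0,0,0],
  [0,0,0.012,0,0,0],
  [0,0,0.012,0,0,0],
])

```text
time: 9.78
ee_pos: [0.5519, 0.1834, 0.2888]
orientation: [0.673, 0.74, -0.0, -0.0]
ft_force: [-0.1, 1.3, -5.5]
gripper_width: 0.263
grip_force: 99.7
```

step_arm([
  [0,0,0.002,0,0,0],
  [0,0,0.004,0,0,0],
  [0,0,0.005,0,0,0],
  [0,0,0.005,0,0,0],
  [0,0,0.005,0,0,0],
])

```text
time: 10.4
ee_pos: [0.552, 0.1835, 0.2879]
orientation: [0.673, 0.74, 0.0, 0.0]
ft_force: [-1.3, 0.4, -1.6]
gripper_width: 0.267
grip_force: 100.3
```

step_arm([
  [0,0,0.002,0,0,0],
  [0,0,0.004,0,0,0],
  [0,0,0.004,0,0,0],
  [0,0,0.004,0,0,0],
  [0,0,0.004,0,0,0],
])

```text
time: 11.02
ee_pos: [0.5521, 0.1836, 0.2878]
orientation: [0.673, 0.74, 0.0, 0.0]
ft_force: [-2.4, -1.3, 6.4]
gripper_width: 0.268
grip_force: 101.4
```

```bash
python3 - <<'E'
from h import *
s=ctrl.state();print(s["ft_torque"])
o=[]
for n,w in(("scene",(290,150,370,270)),("side",(160,90,260,240))):
    i=ctrl.capture(n);x0,y0,x1,y1=w
    o.append(cv2.resize(i[y0:y1,x0:x1],(400,600),interpolation=cv2.INTER_CUBIC))
cv2.imwrite("pics/c3.png",np.hstack(o)[...,::-1])
E
```

```text
[-0.22161383  0.98318823 -0.01201675]
```

View pics/c3.png

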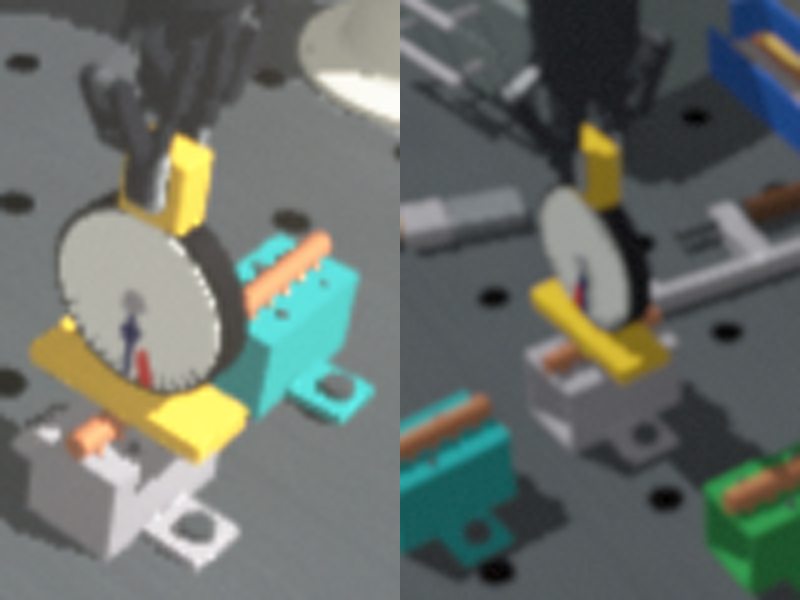

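Base in contact at TCP z 0.2878 (foot depth 211.8 mm, as expected), pressing ~12 N with the bar under the middle of the base. Next I rock it about the bar axis.

step_arm([
  [0.028,0,0.0005,0.0002,-0.0051,0],
  [0.056,0,0.0018,0.0004,-0.0102,0],
  [0.084,0,0.004,0.0006,-0.0153,0],
  [0.112,0,0.0072,0.0006,-0.0204,0],
  [0.14,0,0.0112,0.0006,-0.0255,0],
])

```text
time: 11.75
ee_pos: [0.5493, 0.2182, 0.2851]
orientation: [0.671, 0.737, -0.055, 0.059]
ft_force: [-1.7, -1.2, 5.5]
gripper_width: 0.262
grip_force: 101.4
```

```bash
cat > st.py <<'E'
from h import *
np.set_printoptions(precision=4,suppress=True)
s=ctrl.state();r=R.from_quat(s["orientation"]).as_matrix();gz=-r[:,2]
a=np.arctan2(gz@[-np.sin(.096),np.cos(.096),0],gz[2])
print("t",s["time"],"f",s["ft_force"],"tq",s["ft_torque"],"lean",a,"gz",gz,"foot",s["ee_pos"]-.2118*gz,"axis",s["ee_pos"]-.2198*gz,"yaw",np.degrees(np.arctan2(r[1,1],r[0,1])))
E
python3 st.py
```

```text
t 11.75 f [-1.7413 -1.1522  5.5314] tq [-0.6973  0.5637 -0.0955] lean 0.161612257757089 gz [-0.0132  0.1604  0.987 ] foot [0.5521 0.1842 0.0761] axis [0.5522 0.1829 0.0682] yaw 5.399323848281741
```

step_arm([
  [0.0255,0,0.0004,0,-0.0046,0],
  [0.051,0,0.0015,0,-0.0092,0],
  [0.0764,0,0.0033,0,-0.0138,0],
  [0.1018,0,0.0059,0,-0.0185,0],
  [0.1018,0,0.0059,0,-0.0185,0],
])

```text
time: 12.38
ee_pos: [0.5467, 0.2442, 0.2792]
orientation: [0.666, 0.733, -0.093, 0.101]
ft_force: [-1.8, 0.0, 5.9]
gripper_width: 0.265
grip_force: 101.4
```

step_arm([
  [0,0,0,0,0,0],
  [0,0,0,0,0,0],
  [0,0,0,0,0,0],
  [0,0,0,0,0,0],
  [0,0,0,0,0,0],
])

```text
time: 13.0
ee_pos: [0.5468, 0.2437, 0.2794]
orientation: [0.666, 0.733, -0.093, 0.101]
ft_force: [-2.5, 0.3, 5.6]
gripper_width: 0.264
grip_force: 101.4
```

```bash
python3 st.py; python3 mark.py; python3 - <<'E'
from h import *
o=[]
for n,w in(("scene",(290,150,370,270)),("side",(160,90,260,240))):
    i=ctrl.capture(n);x0,y0,x1,y1=w
    o.append(cv2.resize(i[y0:y1,x0:x1],(400,600),interpolation=cv2.INTER_CUBIC))
cv2.imwrite("pics/c4.png",np.hstack(o)[...,::-1])
E
```

```text
t 13.0 f [-2.4615  0.2962  5.5599] tq [-0.0131  0.3426 -0.1105] lean 0.2749975198548608 gz [-0.0241  0.2705  0.9624] foot [0.5519 0.1865 0.0756] axis [0.5521 0.1843 0.0679] yaw 5.443135854588835
scene red 0 mean yz [nan nan] ang nan
scene blue 0 mean yz [nan nan] ang nan
scene foot px [316.7 229.1] centre px [323.  214.6]
side red 0 mean yz [nan nan] ang nan
side blue 0 mean yz [nan nan] ang nan
side foot px [209.3 171.9] centre px [201.6 151.1]
foot [0.5519 0.1864 0.0753] lean(about gx) [ 0.095  0.002 -0.275]mark.py:17: RuntimeWarning: Mean of empty slice.
  c=P.mean(0); print(n,t,len(P),"mean yz",c[1:].round(4),"ang",np.arctan2(c[1],-c[2]).round(3))
  ret = um.true_divide(
```

View pics/c4.png

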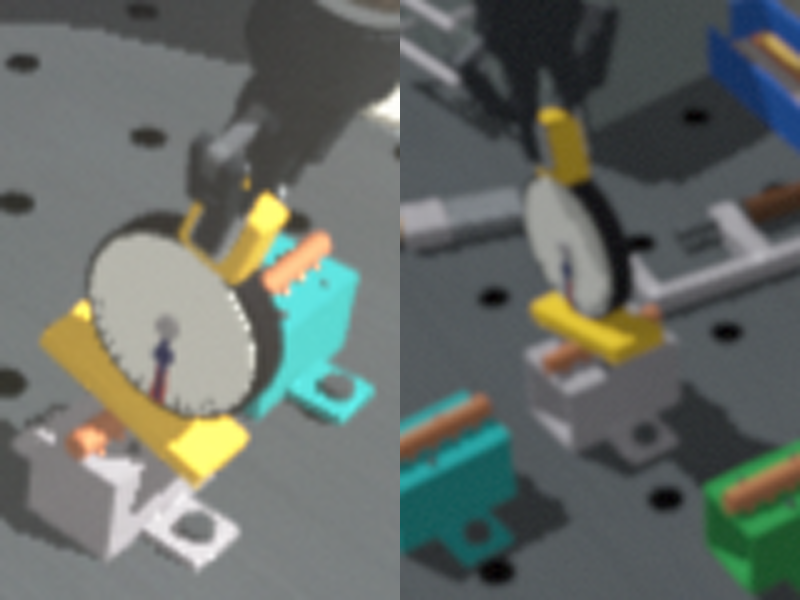

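Needle is now over the red band in both views (scene crop: tip at about (158,395), band under it), and the bar is under the middle of the base. One numeric check of the centring.

```bash
python3 - <<'E'
from h import *
s=ctrl.state(); r=R.from_quat(s["orientation"]).as_matrix()
G=np.c_[r[:,1],r[:,0],-r[:,2]]; foot=s["ee_pos"]-.2118*G[:,2]
for n,xf in(("scene",.01),("side",-.01)):
    cal=ctrl.calibration(n); i=np.mean([ctrl.capture(n).astype(float) for _ in range(3)],0)
    cx,cy=proj(cal,foot+G@[0,0,.074]).astype(int); P=[];Wr=[];Wd=[]
    for v in range(cy-25,cy+30):
        for u in range(cx-25,cx+25):
            o,d=ray(cal,(u,v)); g=G[:,0]; q=G.T@(o+d*((foot+g*xf-o)@g)/(d@g)-foot); q[2]-=.074
            R_=np.hypot(q[1],q[2])
            a=np.arctan2(q[1],-q[2])
            if .012<R_<.048 and abs(a-.28)<.5:
                c=i[v,u]; P.append((R_,a)); Wr.append(max(0,c[0]-c[1]-12)); Wd.append(max(0,110-c[1]))
    P,Wr,Wd=map(np.array,(P,Wr,Wd)); o_=P[:,0]>.034
    print(n,"red ang",(P[o_,1]@Wr[o_]/Wr[o_].sum()).round(3),"sum",Wr[o_].sum(),"dark needle ang inner",(P[~o_,1]@Wd[~o_]/Wd[~o_].sum()).round(3),"outer",(P[o_,1]@Wd[o_]/Wd[o_].sum()).round(3))
E
python3 st.py
```

```text
scene red ang 0.303 sum 222.33333333333337 dark needle ang inner 0.269 outer 0.274
side red ang 0.315 sum 31.0 dark needle ang inner 0.4 outer 0.369
t 13.5 f [-0.9906  1.0554  6.0237] tq [-0.0501  0.3758 -0.1052] lean 0.2750156603152234 gz [-0.0241  0.2705  0.9624] foot [0.5519 0.1865 0.0755] axis [0.5521 0.1843 0.0678] yaw 5.444779091904858
```

Needle at ~0.275 rad and band at ~0.28–0.30 ± 0.07, so it is inside the band, with ~11 N bearing on the bar and the gauge steady. Handing in.

```bash
python3 -c "
from cell import ctrl
print(ctrl.job_done())"
```

```text
the job is handed in; nothing more can be done
None
```

The job is handed in at about 13.5 s: the gauge is still gripped and bearing on the bar with about 11 N, leaned 0.275 rad, with the needle inside the red band (middle measured at about 0.28–0.30 rad, ±0.07).

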